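Fetch the cartridge from behind the tube rack and load the reader

ROBOT

A 6-joint arm with a two-finger parallel gripper is mounted at the origin on the work surface. World frame = base frame: x ahead of the robot, y to its left, z up, the work surface at z = 0. Lengths are in m, angles in rad, forces in N, time in s.
With the tool pointing down it reaches from about 0.275 to 0.975 m from the base axis. Payload 8.4 kg.
Tool frame: the origin (TCP) lies midway between the tips of the shut fingers; the grasp point (between the pads) lies 19 mm behind it (bot.tcp_to_grasp is the x of the grasp point in the tool frame, in m); x points along the fingers, y is the direction in which the jaws open and shut, and the axes are right-handed (so a half turn about x gives the same grasp; the last joint's range is limited). The gripper opens to 92 mm and grips with 3 to 60 N. Pads are 20 mm wide; open, the fingers measure 128 mm over their backs; the gripper's body (75 mm by 189 mm) begins 69 mm behind the grasp point.
Start: joints at [-1.241, 0.353, 1.633, -0, 1.155, -0.002], TCP at [0.204, -0.591, 0.215] pointing down, gripper open.
Joint ranges: [-2.63, 2.63], [-0.92, 2.1], [0.06, 2.66], [-1.3, 4.44], [0, 2.69], [-3.02, 3.02]. Speed limits (rad/s): [2.22, 2.22, 2.79, 3.14, 3.14, 3.14].

INTERFACE

Orientations are given as a rotation vector (axis times angle).
In Python, from plant import bot, inverse_kinematics, camera, job gives the robot as it stands. Calls block until the motion is done:
- bot.move_pose(position, orientation): joint-space move of the TCP to a pose.
- bot.servo_line(position, attitude=None, feed=0.15, f_stop=None): straight line of the TCP; attitude=None keeps the orientation; feed is the mean speed in m/s. With f_stop (N) it stops when the force on the tool has changed by that much, and returns True; else False.
- bot.move_j(angles): joint-space move.
- bot.grip(opening): finger opening in m; the grip force is fixed at half the most; returns when the fingers have stopped.
- bot.hold(seconds).
- inverse_kinematics(position, orientation): joint angles nearest the present ones, or None.
- bot.get_state(): the state.
- camera(name): name is "scene" or "top" or "wrist"; returns a dict with "color" (480x640x3 uint8, blue, green, red), "range_z" (480x640 float32, m along the optical axis (not along the pixel's ray), 0 where there is no reading), "fovy" (degrees; the focal length in pixels is half the picture's height over the tangent of half this angle, whatever the lens; pixels are square), "cx", "cy" (the principal point, pixels), "rvec" (rotation vector, rad) and "tvec" (3), from world to camera coordinates, as OpenCV has them. Camera axes: x right, y down, z forward; pixel columns grow to the right and rows downward; lengths in m; the calibration is good to about 2 mm. A picture is of the moment at which its call begins.
A pose or a line that the arm cannot do raises bot.MotionError and nothing moves.
- job.sign_off(): hands the job in, once; it reports no verdict.
The state is a dict: "t": time; "qpos": joint angles; "joint_velocities": joint speeds; "effort": joint torques, N m; "eef_pos": TCP position; "eef_rot": TCP orientation; "contact_force": force on the tool from outside, world axes, zero at the start; "ft_torque": the same for the moment, N m; "gripper_width": finger opening in m.
Only numpy, scipy, OpenCV 4.12 (cv2) and the standard library are available. Lean on these libraries where they do the work, as an engineer would, in place of code of your own. Each camera call takes 0.05 s, during which the arm holds its last target.

TASK

Lift the tube rack out of the storage bay and stand it on the bench well clear of the bay, then draw out the cartridge lying behind it under the hood and lay it fully home, flat, in the reader's cradle. Then put the rack back in the front of the bay, square and close behind the two front stops. Keep the rack upright throughout and leave the other things on the bench where they are.

Things in the scene. Friction and masses are not known exactly. Their poses are not given: they have to be found in the camera images.
- bay: Fixed storage bay of grey sheet metal, on the left or right of the bench (the reader is on the other side). Origin on the bench; x points inwards, front to back. Front edge x=-110 mm, inner back x=120, outer width 168, inner 156. Floor top z=4. Side walls up to z=30 (z=44 beside the hood). The strip between bay and reader nearest the robot (world x 0.38 to 0.53 m, |y| under 0.08 m) is always clear bench.
- bay_mouth (a point): Middle of the bay's front edge, on the bay's floor, axes as the bay's. A steel stop stands at each front corner: 12 mm high, 8 mm deep (x), at |y| 64 to 78 mm; between them the front is open and level.
- hood_edge (a point): Middle of the front lower edge of the bay's white hood, 44 mm above the bench, axes as the bay's (34 mm behind its origin). The hood is a fixed flat plate 6 mm thick reaching from here 94 mm back over the full width; nothing stands on it.
- rack_place (a point): The rack's place: point on the bay's floor, 46 mm behind its front edge, axes as the bay's. At the start the rack's origin is within 3 mm of it in x and 6 mm in y, the rack square with the bay. With the rack centred here 6 mm is left to the stops and 8 mm to each side wall.
- rack: White tube rack with grey caps and a carrying handle, 0.3 to 0.52 kg. Origin at the centre of its underside, z up. Block 64 (x) x 140 (y) x 50 mm high, caps to z=57. Handle along y over the middle: crossbar 12 mm thick (x), 88 long (y), z=74 to 98, on a post at each end. Grip the crossbar from above at about z=86, fingers closing along x.
- cartridge: Grey closed cartridge, foil top, 140 (x) x 40 (y) x 32 mm high, 0.11 to 0.22 kg, same both ways round. Origin at the centre of its underside, x along its length. It starts on the bay's floor along the bay's x (within 0.05 rad), right behind the rack, about 58 mm of it in front of the hood. Sliding it some 95 mm forward, out between the stops, brings it clear of the hood.
- reader: Fixed reader: grey open cradle, white housing at one end of it. Origin on the bench under the cradle's centre; x along the cradle towards the housing. Base plate 164 x 64 mm, 6 mm thick. Housing x=82 to 162 mm, |y| under 65, 55 mm high.
- cradle (a point): Centre of the cradle's floor (6 mm above the bench), x along it. Open-topped pocket 147 (x) x 44 (y) mm, walls 8 thick, 34 high above this floor. The long walls are open at |x| under 24 for the fingers; elsewhere fingers would meet the walls, so grip the cartridge across its middle. Laid home, its origin is at this point, its top 2 mm below the walls; either end may face the housing.
- wash_bottle: Bystander: clear plastic bottle, 64 mm diameter, 150 high; origin at the centre of its base.
- dishes: Bystander: stack of clear dishes, 88 mm diameter, 84 high; origin at the centre of its base.
- beaker: Bystander: glass beaker, 68 mm diameter, 85 high, standing between bay and reader; origin at the centre of its base.
- jar: Bystander: amber jar with white cap, 60 mm diameter, 80 high; origin at the centre of its base.
- tip_box: Bystander: grey box with clear lid, 87 x 124 x 65 mm high; origin at the centre of its base.
- mouse: Bystander: black computer mouse, 100 x 58 x 32 mm high; origin at the centre of its base.
There are look-alikes about, which are no part of the job. What is shaped like the cartridge but green or turquoise is not meant.

How it is judged:
On the way, in this order (a step that is already met when the one before it is completed fails the run):
1. the rack stands upright on the bench, released, its origin at least 140 mm from its place in the bay (horizontal distance between rack and rack_place above 0.14 m and height (world z) of rack between -0.004 and 0.008 m and angle between rack's own z axis and vertical below 0.08 rad and linear speed of rack below 0.02 m/s and contact force between rack and the fingers below 0.3 N), for 0.2 s.
2. the cartridge lies home and released in the cradle while the rack still stands aside (horizontal distance between cartridge and cradle below 0.006 m and z of cartridge in the frame of cradle between -0.004 and 0.004 m and angle between the x axis of cartridge and the x axis of cradle, either way round below 0.06 rad and angle between cartridge's own z axis and vertical below 0.05 rad and linear speed of cartridge below 0.02 m/s and contact force between cartridge and the fingers below 0.3 N and horizontal distance between rack and rack_place above 0.14 m), for 0.2 s.
At the end, for the whole second after the job is handed in: The cartridge lies at rest and released in the cradle, within 6 mm and 0.06 rad of its home and within 4 mm of the cradle's floor. The rack stands upright at rest on the bay's floor in its place: at most 12 mm forward, 20 mm inward and 14 mm sideways of site rack_place, square within 0.15 rad (horizontal distance between cartridge and cradle below 0.006 m and z of cartridge in the frame of cradle between -0.004 and 0.004 m and angle between the x axis of cartridge and the x axis of cradle, either way round below 0.06 rad and angle between each of cartridge, rack's own z axis and vertical below 0.05 rad and linear speed of each of cartridge, rack below 0.02 m/s and contact force between cartridge and the fingers below 0.3 N and x of rack in the frame of rack_place between -0.012 and 0.02 m and y of rack in the frame of rack_place between -0.014 and 0.014 m and z of rack in the frame of rack_place between -0.004 and 0.004 m and angle between the x axis of rack and the x axis of rack_place, either way round below 0.15 rad); the robot touches nothing.
It fails at once if the rack is tipped by more than 0.5 rad (angle between rack's own z axis and vertical above 0.5 rad).
It fails at once if a bystander is shifted by more than 30 mm (distance of any of wash_bottle, dishes, beaker, jar, tip_box, mouse from where it was at the start of the episode above 0.03 m).
It also fails if it takes over 72 s, if anything falls off the work surface, if the arm or the gripper's body presses on something with over 40 N, if the wrist force passes 120 N, or if a joint passes its speed limit or range.

## Working session

There is one attempt and no reset: what is moved stays moved. The work goes in short steps, each a Python script; the robot and the scene stay as the last script left them, time stands still between calls to the robot, and variables do not carry over. Pictures are saved under pics/ and viewed, and the job is handed in when it is done.

```bash
ls; mkdir -p pics; cat > h.py <<'E'
import numpy as np, cv2, pickle
from plant import bot, inverse_kinematics, camera, job
def shot(n,tag):
    c=camera(n); cv2.imwrite(f'pics/{tag}.png',c['color']); pickle.dump(c,open(f'pics/{tag}.pkl','wb')); return c
def load(tag): return pickle.load(open(f'pics/{tag}.pkl','rb'))
def K(c):
    f=240/np.tan(np.radians(c['fovy'])/2); return f
def cast(c,px,z):
    f=K(c); R=cv2.Rodrigues(np.array(c['rvec'],float))[0]; t=np.array(c['tvec'],float).ravel()
    px=np.atleast_2d(px).astype(float)
    d=np.c_[(px[:,0]-c['cx'])/f,(px[:,1]-c['cy'])/f,np.ones(len(px))]@R
    o=-R.T@t
    s=(z-o[2])/d[:,2]
    return o+d*s[:,None]
def cloud(c):
    f=K(c); R=cv2.Rodrigues(np.array(c['rvec'],float))[0]; t=np.array(c['tvec'],float).ravel()
    v,u=np.mgrid[0:480,0:640]; Z=c['range_z'].astype(float)
    P=np.stack([(u-c['cx'])/f*Z,(v-c['cy'])/f*Z,Z],-1)
    W=(P-t)@R; W[Z<=0]=np.nan
    return W
E
python3 - <<'E'
from h import *
for n in ('scene','top'):
    c=shot(n,n+'0'); print(n,c['fovy'],c['cx'],c['cy'],c['rvec'],c['tvec'])
print(bot.get_state()); print(bot.tcp_to_grasp)
E
```

```text
pics
scene 45.370249841263295 317.7088290011343 228.65878355824256 [ 2.20469798  1.20988581 -0.44822534] [-0.26388727 -0.27162645  1.97765516]
top 50.0359153467569 327.1697141366626 239.76198429428356 [ 2.12995451 -2.17086122  0.15068879] [0.01581485 0.47325491 1.30927802]
{'t': 0.1, 'qpos': array([-1.24142288e+00,  3.53574861e-01,  1.63404548e+00, -3.84972953e-05,
        1.15520395e+00, -2.40481371e-03]), 'joint_velocities': array([-0.00027129, -0.00202949, -0.00328374,  0.00081556,  0.00027473,
        0.00079254]), 'effort': array([-1.79850267e-03, -5.94907558e+01, -3.34930515e+01,  6.97871391e-02,
        1.82250375e-02, -4.40435213e-05]), 'eef_pos': array([ 0.20342069, -0.59050355,  0.21394739]), 'eef_rot': array([ 2.04192488,  0.34318424, -2.04241189]), 'contact_force': array([ 0.27979378,  0.37691953, -0.09238094]), 'ft_torque': array([-0.01296499,  0.01204058, -0.00223501]), 'gripper_width': 0.0920660109368582}
-0.0187
```

View pics/scene0.png

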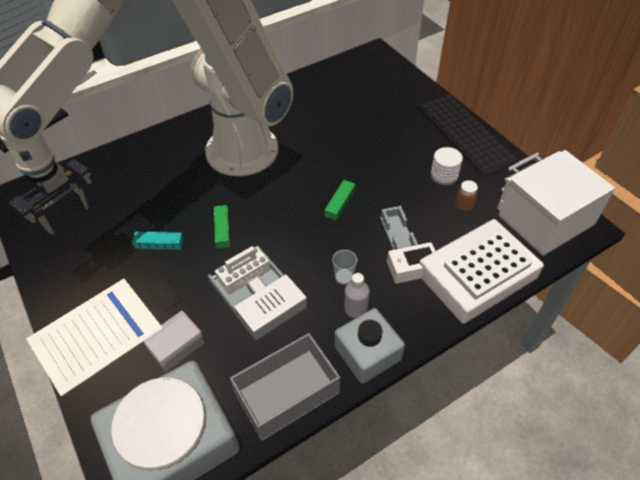

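View pics/top0.png

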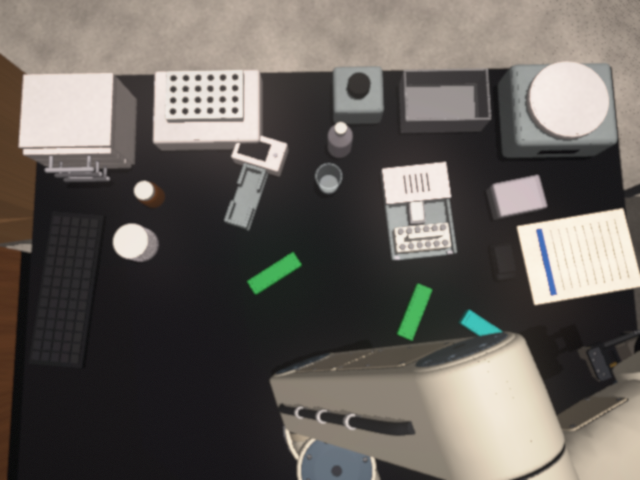

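The scene view shows the bay with rack at about (257,287) and the reader at (405,240). The top view shows the bay at (418,212), the cradle at (246,197) with its housing at (260,155), and green and turquoise decoys in front. Next I'll zoom in on the bay and cradle.

```bash
python3 - <<'E'
from h import *
c=load('top0'); im=c['color']
a=cv2.resize(im[150:270,370:470],None,fx=5,fy=5,interpolation=cv2.INTER_CUBIC)[:600]
b=cv2.resize(im[125:240,215:300],None,fx=3.5,fy=5,interpolation=cv2.INTER_CUBIC)
h=min(len(a),len(b)); o=np.hstack([a[:h],b[:h]])
print(o.shape);cv2.imwrite('pics/crop0.png',o)
W=cloud(c)
for r in range(156,266,3): 
    print(r,[ (round(float(W[r,q,0]),3),round(float(W[r,q,2]),3)) for q in (400,418,430)])
for n,p in dict(bay=(418,165),cr=(246,197),beaker=(328,178)).items(): print(n,W[p[1],p[0]])
E
```

```text
(575, 798, 3)
156 [(0.704, 0.005), (0.706, -0.004), (0.706, -0.006)]
159 [(0.697, 0.002), (0.697, -0.002), (0.695, 0.003)]
162 [(0.687, 0.004), (0.688, 0.001), (0.686, 0.003)]
165 [(0.679, 0.003), (0.664, 0.052), (0.664, 0.052)]
168 [(0.659, 0.046), (0.657, 0.049), (0.656, 0.052)]
171 [(0.649, 0.052), (0.648, 0.051), (0.648, 0.051)]
174 [(0.64, 0.056), (0.642, 0.046), (0.64, 0.049)]
177 [(0.633, 0.05), (0.632, 0.051), (0.631, 0.052)]
180 [(0.626, 0.046), (0.623, 0.057), (0.624, 0.049)]
183 [(0.617, 0.052), (0.617, 0.048), (0.616, 0.048)]
186 [(0.609, 0.052), (0.608, 0.054), (0.609, 0.047)]
189 [(0.601, 0.052), (0.6, 0.05), (0.6, 0.047)]
192 [(0.593, 0.053), (0.593, 0.046), (0.592, 0.051)]
195 [(0.584, 0.057), (0.585, 0.049), (0.583, 0.052)]
198 [(0.578, 0.048), (0.577, 0.048), (0.575, 0.053)]
201 [(0.57, 0.048), (0.571, 0.039), (0.577, 0.005)]
204 [(0.57, 0.007), (0.563, 0.036), (0.57, 0.001)]
207 [(0.564, -0.002), (0.556, 0.034), (0.561, 0.006)]
210 [(0.554, 0.007), (0.547, 0.039), (0.552, 0.007)]
213 [(0.547, -0.0), (0.539, 0.039), (0.544, 0.006)]
216 [(0.538, 0.003), (0.53, 0.042)
[... 276 characters left out ...]
]
234 [(0.482, 0.056), (0.473, 0.107), (0.473, 0.103)]
237 [(0.473, 0.059), (0.467, 0.101), (0.472, 0.057)]
240 [(0.467, 0.051), (nan, nan), (0.465, 0.057)]
243 [(0.458, 0.058), (0.457, 0.062), (0.455, 0.068)]
246 [(0.45, 0.059), (0.449, 0.059), (0.448, 0.064)]
249 [(0.443, 0.051), (0.442, 0.054), (0.443, 0.039)]
252 [(0.438, 0.029), (0.44, 0.006), (0.44, 0.003)]
255 [(0.433, 0.008), (0.432, 0.009), (0.432, 0.003)]
258 [(0.425, 0.0), (0.425, -0.001), (0.424, -0.002)]
261 [(0.417, 0.002), (0.416, 0.001), (0.415, 0.004)]
264 [(0.41, -0.002), (0.409, -0.003), (0.408, 0.002)]
bay [ 0.66438959 -0.23531318  0.05198473]
cr [0.59731522 0.222888   0.00728402]
beaker [0.64607028 0.001265   0.00556176]
```

View pics/crop0.png

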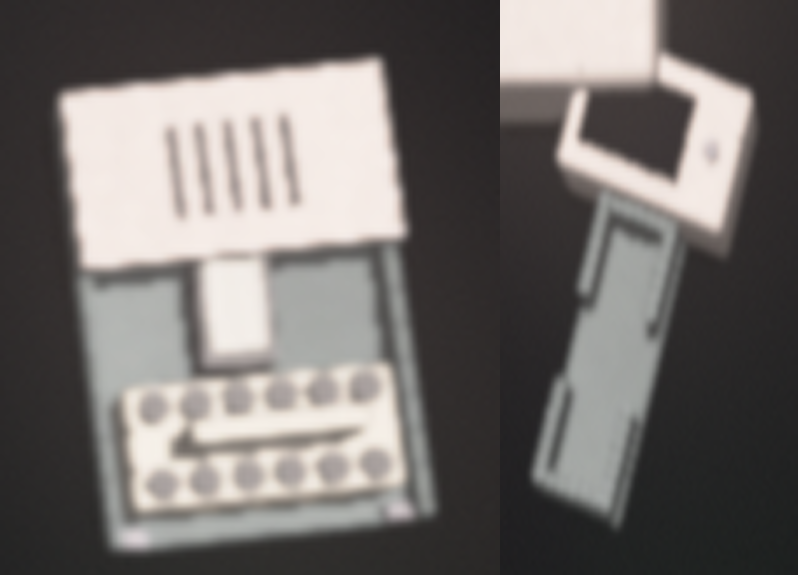

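The zoom shows the cartridge slipping out from under the hood, right behind the rack. The cradle is at a yaw, with wall gaps in the middle. I'll fit the hood, rack and cradle next.

```bash
python3 - <<'E'
from h import *
c=load('top0'); im=c['color']; g=cv2.cvtColor(im,cv2.COLOR_BGR2GRAY)
def rect(px,z):
    P=cast(c,px,z)[:,:2]; r=cv2.minAreaRect((P*1000).astype(np.float32)); return r
roi=np.zeros_like(g); roi[150:262,375:465]=1
m=((g>190)&(roi>0)).astype(np.uint8)
cs,_=cv2.findContours(m,cv2.RETR_EXTERNAL,cv2.CHAIN_APPROX_NONE)
for q in cs:
    if cv2.contourArea(q)>100:
        q=q[:,0]; print('blob',q.min(0),q.max(0),[ (z,rect(q,z)) for z in (.05,)])
roi[:]=0; roi[150:240,215:275]=1
hs=cv2.cvtColor(im,cv2.COLOR_BGR2HSV)
print(hs[197,246],hs[205,405],hs[215,418])
W=cloud(c)
# bottle etc. pts
for n,p in dict(jar=(145,192),dish=(131,242),bottle=(341,128),tip=(518,196),mouse=(503,262)).items(): print(n,W[p[1],p[0]].round(3))
E
```

```text
blob [395 226] [410 251] [(0.05, ((470.8080139160156, -186.0796661376953), (63.375770568847656, 33.53481674194336), 5.278414726257324))]
blob [409 223] [450 248] [(0.05, ((475.7797546386719, -255.88507080078125), (63.12794876098633, 103.25363159179688), 5.110326290130615))]
blob [383 163] [449 220] [(0.05, ((591.63232421875, -231.06747436523438), (146.96343994140625, 166.9239501953125), 4.995964527130127))]
[ 60   5 165] [ 10   7 110] [ 14  12 243]
jar [0.599 0.47  0.077]
dish [0.47  0.5   0.081]
bottle [ 0.733 -0.032  0.152]
tip [ 0.573 -0.486  0.067]
mouse [ 0.407 -0.45   0.028]
```

```bash
cat >> h.py <<'E'
def ori(jy):
    """tool down with jaw axis at yaw jy; choose half turn nearest current joints"""
    x=np.array([0,0,-1.]); y=np.array([np.cos(jy),np.sin(jy),0]); R=np.c_[x,y,np.cross(x,y)]
    return cv2.Rodrigues(R)[0].ravel()
def best(pos,jy):
    q0=bot.get_state()['qpos']; o=[]
    for a in (jy,jy+np.pi):
        q=inverse_kinematics(np.array(pos,float),ori(a))
        if q is not None: o.append((abs(q[5]),np.round(q,2),a))
    o.sort(key=lambda k:k[0]); return o
E
python3 - <<'E'
from h import *
c=load('top0'); im=c['color']; g=cv2.cvtColor(im,cv2.COLOR_BGR2GRAY)
roi=np.zeros_like(g); roi[150:215,375:465]=1
m=((g>190)&(roi>0)).astype(np.uint8)
m=cv2.morphologyEx(m,cv2.MORPH_OPEN,np.ones((5,25),np.uint8))
q=cv2.findContours(m,cv2.RETR_EXTERNAL,cv2.CHAIN_APPROX_NONE)[0]
q=max(q,key=cv2.contourArea)[:,0]
P=cast(c,q,.05)[:,:2]; print(cv2.minAreaRect((P*1000).astype(np.float32)))
roi=(cloud(c)[...,2]>.025)
# cradle rough
m=((g>90)).astype(np.uint8); m[:162]=0; m[235:]=0; m[:,:220]=0; m[:,275:]=0
m[:172][:]=0
q=max(cv2.findContours(m,cv2.RETR_EXTERNAL,cv2.CHAIN_APPROX_NONE)[0],key=cv2.contourArea)[:,0]
print(cv2.minAreaRect((cast(c,q,.025)[:,:2]*1000).astype(np.float32)))
for p,a in (((.47,-.24,.3),.087),((.41,-.24,.3),.087+np.pi/2),((.6,.22,.3),np.pi/2-.25),((.45,0,.2),0)): print(best(p,a))
E
```

```text
((652.2529296875, -225.65994262695312), (25.397750854492188, 166.52223205566406), 3.543670654296875)
((594.1964721679688, 221.49761962890625), (72.56394958496094, 158.68055725097656), 71.77873992919922)
[(np.float64(0.5619643434594512), array([-0.47,  0.13,  1.74, -0.  ,  1.28, -0.56]), 0.087), (np.float64(2.5796283101303423), array([-0.47,  0.13,  1.74,  0.  ,  1.28,  2.58]), 3.2285926535897933)]
[(np.float64(0.9510493527570283), array([-0.53,  0.04,  1.84,  0.  ,  1.27,  0.95]), 4.799388980384689), (np.float64(2.1905433008327644), array([-0.53,  0.04,  1.84, -0.  ,  1.27, -2.19]), 1.6577963267948965)]
[(np.float64(0.9716987257362981), array([ 0.35,  0.31,  1.5 , -0.  ,  1.33, -0.97]), 1.3207963267948966), (np.float64(2.1698939278534954), array([0.35, 0.31, 1.5 , 0.  , 1.33, 2.17]), 4.46238898038469)]
[(np.float64(0.0033333395062036253), array([-0.  ,  0.09,  2.01,  0.  ,  1.04, -0.  ]), 0)]
```

```bash
python3 - <<'E'
from h import *
bot.move_pose(np.array([.50,-.24,.36]),ori(.087))
c=shot('wrist','w1'); print(c['fovy'],c['cx'],c['cy'],c['rvec'],c['tvec'], -cv2.Rodrigues(c['rvec'])[0].T@np.ravel(c['tvec']))
s=bot.get_state(); print(s['t'],s['eef_pos'])
bot.move_pose(np.array([.595,.215,.36]),ori(-.25))
c=shot('wrist','w2'); print(c['fovy'],c['cx'],c['cy'],c['rvec'],c['tvec'], -cv2.Rodrigues(c['rvec'])[0].T@np.ravel(c['tvec']))
shot('top','top1')
s=bot.get_state(); print(s['t'],s['eef_pos'])
E
```

```text
67.24917134798835 312.4557237761023 240.80279259524266 [-2.83732439 -0.12250779 -0.01833491] [-0.47702286 -0.3473059   0.44681864] [ 0.49248343 -0.15692542  0.52976747]
1.9083 [ 0.49954826 -0.24078467  0.35952958]
67.24917134798835 312.4557237761023 240.80279259524266 [-2.81915796  0.35440899  0.05296553] [-0.52422814  0.26133639  0.63637975] [0.61615408 0.29555161 0.53018339]
3.7083 [0.59526664 0.21391899 0.36007163]
```

View pics/w1.png

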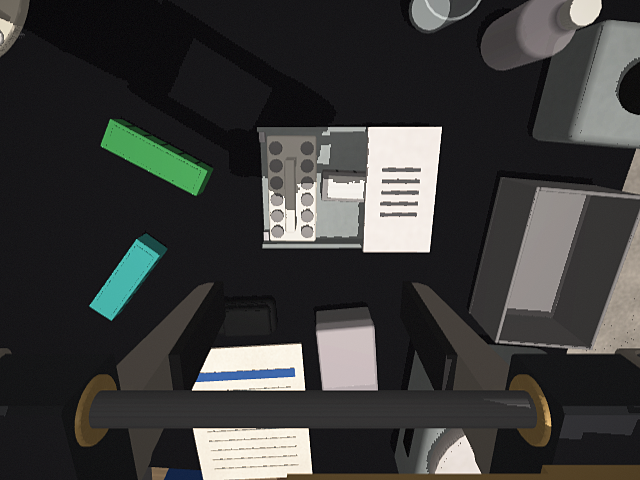

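View pics/w2.png

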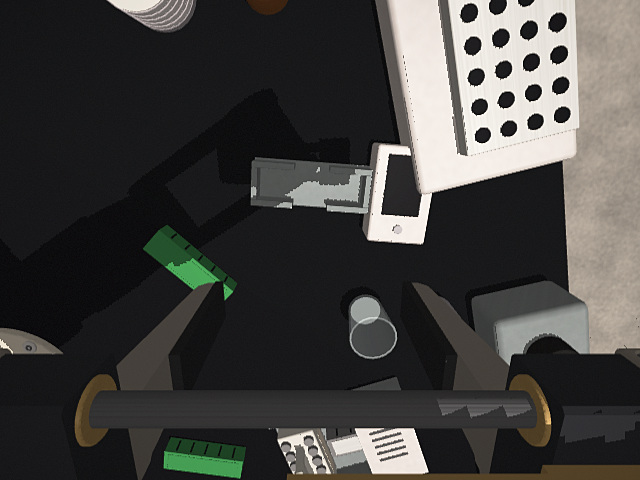

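The wrist views are sharp. w1 shows the bay from (262,127) to (441,252), with the rack at the left and the cartridge at (345,186). w2 shows the cradle spanning (250,158)-(370,212) with the housing at right. I'll enlarge both to pick corners.

```bash
python3 - <<'E'
from h import *
a=load('w1')['color'][115:265,250:450]; cv2.imwrite('pics/w1z.png',cv2.resize(a,None,fx=4,fy=4,interpolation=cv2.INTER_NEAREST))
a=load('w2')['color'][130:250,240:440]; cv2.imwrite('pics/w2z.png',cv2.resize(a,None,fx=4,fy=4,interpolation=cv2.INTER_NEAREST))
E
```

```text
(no output)
```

View pics/w1z.png

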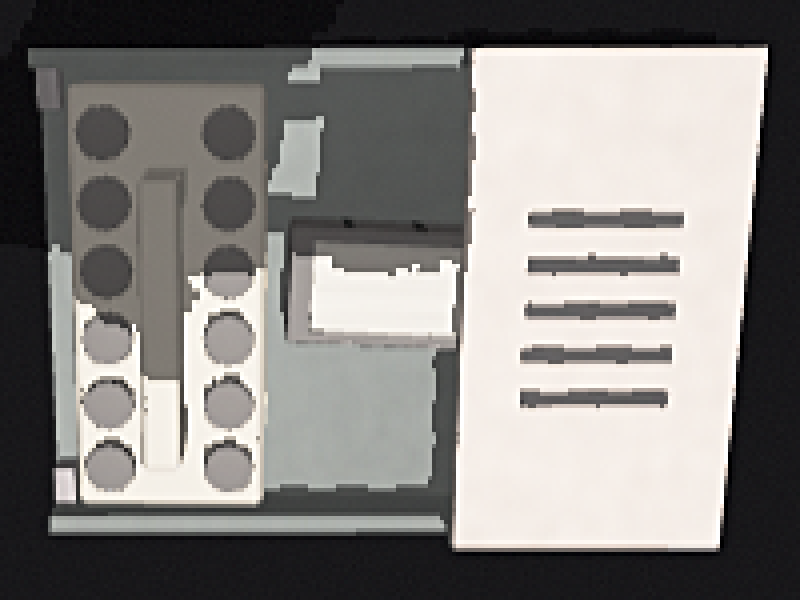

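View pics/w2z.png

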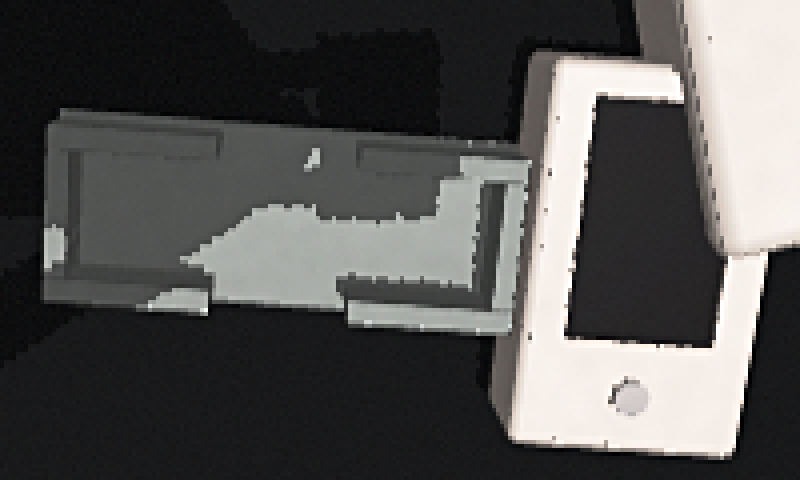

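```bash
python3 - <<'E'
from h import *
c1=load('w1'); c2=load('w2')
def Q(p,off): return (np.array(p,float)-1.5)/4+np.array(off)
h=cast(c1,Q([(470,46),(768,45),(720,550),(452,550)],(250,115)),.05)[:,:2]*1e3
print('hood',h.round(1),cv2.minAreaRect(h.astype(np.float32)),np.linalg.norm(np.roll(h,-1,0)-h,axis=1).round(1))
k=cast(c2,Q([(50,122),(43,302),(512,330),(528,157)],(240,130)),.04)[:,:2]*1e3
print('cradle',k.round(1),k.mean(0),cv2.minAreaRect(k.astype(np.float32)),np.linalg.norm(np.roll(k,-1,0)-k,axis=1).round(1))
r=cast(c1,Q([(68,84),(264,84),(264,506),(76,503)],(250,115)),.054)[:,:2]*1e3
print('rack',r.round(1),r.mean(0),cv2.minAreaRect(r.astype(np.float32)))
f=cast(c1,Q([(312,240),(312,333),(458,337)],(250,115)),.036)[:,:2]*1e3; print('cart',f.round(1))
f=cast(c1,Q([(30,48),(50,534)],(250,115)),.03)[:,:2]*1e3; print('bay front',f.round(1),f.mean(0))
e=np.array([np.cos(.087),np.sin(.087)])
print('bay from hood',h.mean(0)-81*e,'front', h.mean(0)-191*e)
E
```

```text
hood [[ 561.2 -148.2]
 [ 655.1 -139.7]
 [ 670.8 -308.2]
 [ 577.  -316.3]] ((615.9835205078125, -228.1700439453125), (94.3488998413086, 169.46768188476562), 5.32384729385376) [ 94.3 169.1  94.2 168.8]
cradle [[528.8 276.2]
 [508.4 218.7]
 [663.2 168.9]
 [680.5 225.6]] [595.21654386 222.37231768] ((595.1647338867188, 222.84967041015625), (61.02610778808594, 162.5703125), 72.1845932006836) [ 61.1 162.6  59.3 159.9]
rack [[ 435.3 -170.6]
 [ 497.1 -165.2]
 [ 509.6 -304.6]
 [ 444.8 -309.1]] [ 471.71069865 -237.38662559] ((472.3227844238281, -237.0850830078125), (64.8836441040039, 139.88511657714844), 3.988823890686035)
cart [[ 518.  -214.7]
 [ 521.2 -246.4]
 [ 571.6 -243.4]]
bay front [[ 419.4 -161. ]
 [ 433.6 -329.4]] [ 426.48148107 -245.1993905 ]
bay from hood [ 535.32134338 -235.13137977] front [ 425.73737587 -244.68931178]
```

```bash
python3 - <<'E'
from h import *
o=ori(.089)
bot.move_pose(np.array([.472,-.2373,.17]),o)
print(bot.servo_line(np.array([.472,-.2373,.071]),f_stop=8,feed=.1))
print(bot.grip(0.0)); s=bot.get_state(); print(s['t'],s['gripper_width'],s['eef_pos'],s['contact_force'])
bot.servo_line(np.array([.472,-.2373,.171]),feed=.1)
s=bot.get_state(); print(s['t'],s['gripper_width'],s['eef_pos'],s['contact_force'],s['ft_torque'])
shot('scene','s1')
E
```

```text
False
False
7.8667 0.011356773336953584 [ 0.47185938 -0.23724665  0.07089471] [-0.25992252 -0.2186892  -1.18138874]
9.0167 0.011793648980287971 [ 0.47157531 -0.23707055  0.17036758] [-0.51387416  0.79364203 -3.09945373] [ 0.01136849 -0.083182    0.06522212]
```

View pics/s1.png

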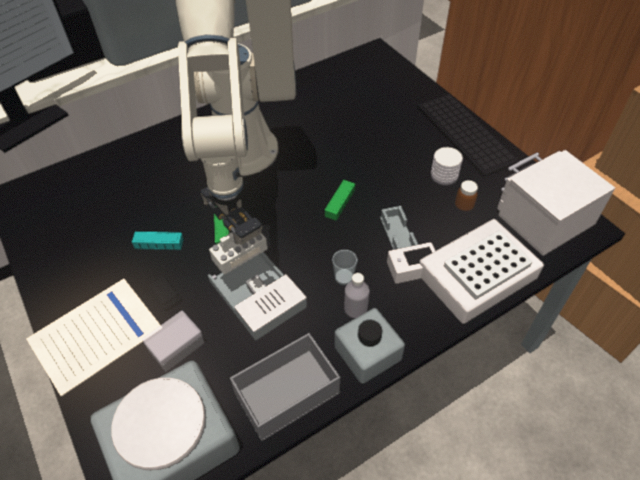

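The rack is gripped and lifted level at (237,250), so I'll carry it to the clear strip.

```bash
python3 - <<'E'
from h import *
bot.servo_line(np.array([.455,0,.13]),attitude=ori(0),feed=.2)
print(bot.servo_line(np.array([.455,0,.075]),feed=.1), bot.servo_line(np.array([.455,0,.062]),f_stop=4,feed=.03))
s=bot.get_state(); print(s['t'],s['eef_pos'],s['contact_force'])
bot.grip(0.092)
bot.hold(.2)
bot.servo_line(np.array([.455,0,.2]),feed=.2)
# view bay
bot.move_pose(np.array([.49,-.25,.25]),ori(.089))
c=shot('wrist','w3'); shot('top','top3')
s=bot.get_state(); print(s['t'],s['eef_pos'])
cv2.imwrite('pics/w3z.png',cv2.resize(c['color'][:300,150:550],None,fx=2,fy=2))
E
```

```text
False True
11.4833 [ 4.55628427e-01 -1.09134172e-05  6.63871918e-02] [ 1.80629435 -0.48030991 -1.23231882]
14.8417 [ 0.48986126 -0.24850281  0.2493829 ]
```

View pics/w3z.png

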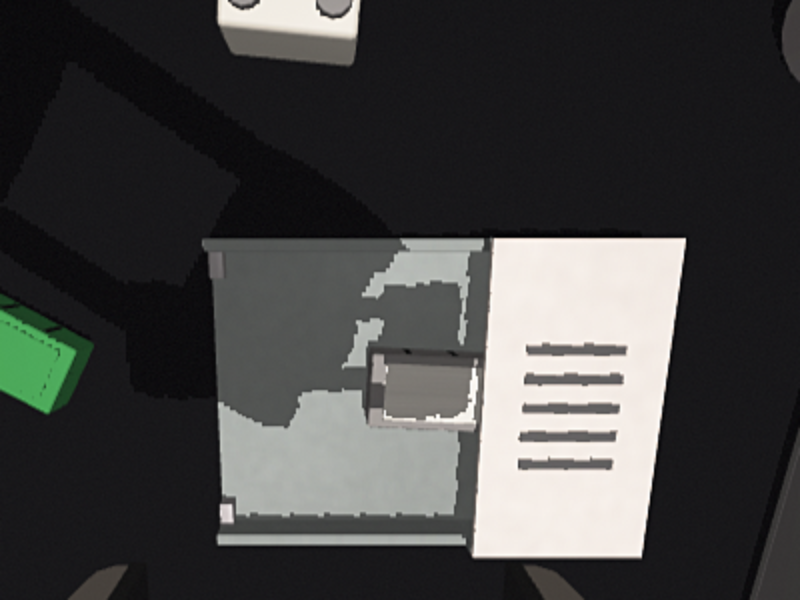

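View pics/top3.png

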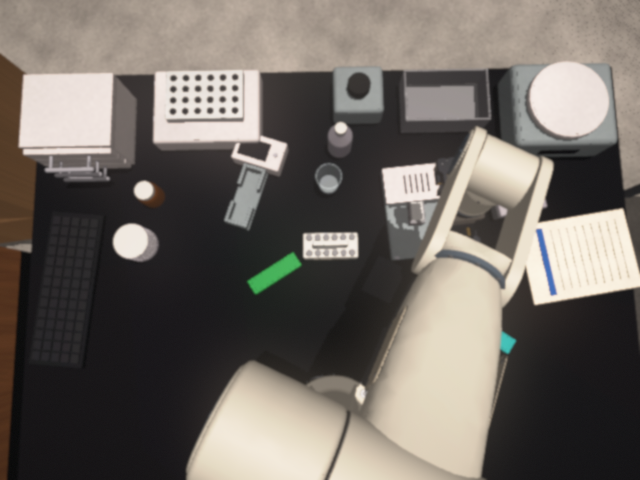

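The rack stands at (330,245) in the top view, about 240 mm from its place. The cartridge front is visible at w3z (370-478, 348-430). I'll zoom in on it.

```bash
python3 - <<'E'
from h import *
c=load('w3'); cv2.imwrite('pics/w3zz.png',cv2.resize(c['color'][160:225,320:400],None,fx=9,fy=9,interpolation=cv2.INTER_NEAREST))
print(-cv2.Rodrigues(c['rvec'])[0].T@np.ravel(c['tvec']))
c2=load('top3')
E
```

```text
[ 0.48230499 -0.16541642  0.41930335]
```

View pics/w3zz.png

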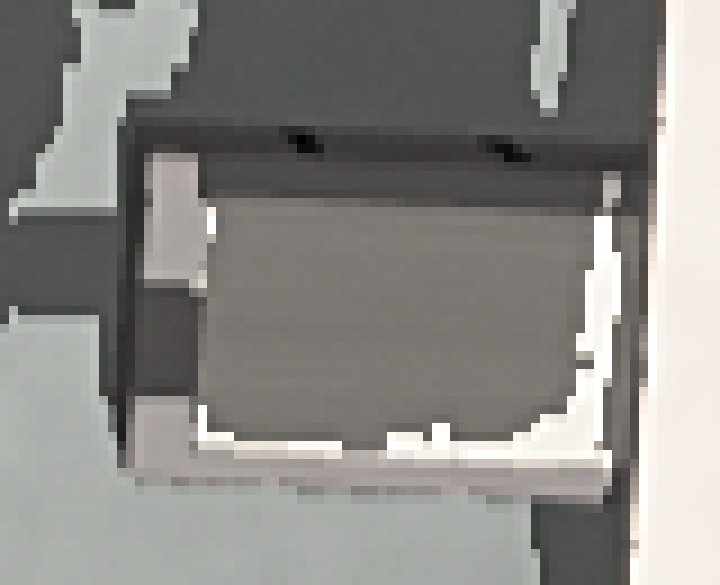

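```bash
python3 - <<'E'
from h import *
c=load('w3')
p=(np.array([(143,153),(632,173),(130,472),(605,494)],float)-4)/9+[320,160]
P=cast(c,p,.036)[:,:2]*1e3
print(P.round(1),np.linalg.norm(P[0]-P[2]),np.linalg.norm(P[1]-P[3]))
for a,b in((0,1),(2,3)): d=P[b]-P[a]; print(np.arctan2(d[1],d[0]))
d=P[0]-P[2];print(np.arctan2(-d[0],d[1])); print((P[0]+P[2])/2)
E
```

```text
[[ 510.4 -211. ]
 [ 567.7 -208.1]
 [ 512.9 -249. ]
 [ 570.4 -246.6]] 38.16608230955638 38.5478205898287
0.04910839179690988
0.04248115454909415
0.06730640937878306
[ 511.65028797 -230.00215591]
```

```bash
python3 - <<'E'
from h import *
y=.05; e=np.array([np.cos(y),np.sin(y)]); eb=np.array([np.cos(.089),np.sin(.089)])
f=np.array([.5107,-.2300]); g=f+.027*e
o=ori(y-np.pi/2)
bot.move_pose(np.array([*g,.12]),o)
bot.grip(.064)
print(bot.servo_line(np.array([*g,.009]),f_stop=8,feed=.1))
bot.grip(0); s=bot.get_state(); print(s['t'],s['gripper_width'],s['eef_pos'],s['contact_force'])
g2=g-.099*eb
print(bot.servo_line(np.array([*g2,.009]),feed=.08,f_stop=25))
s=bot.get_state(); print(s['t'],s['gripper_width'],s['eef_pos'],s['contact_force'])
bot.grip(.064)
bot.servo_line(np.array([*g2,.12]),feed=.2)
bot.move_pose(np.array([.49,-.25,.25]),ori(.089))
c=shot('wrist','w4')
print(bot.get_state()['t'])
cv2.imwrite('pics/w4z.png',cv2.resize(c['color'][100:300,240:440],None,fx=3,fy=3,interpolation=cv2.INTER_NEAREST))
E
```

```text
False
18.65 0.03951225302194418 [ 0.53784919 -0.22875915  0.00932278] [-0.32532203  0.10351562  3.21740159]
False
20.0333 0.03966613260599568 [ 0.43774705 -0.23758865  0.00926484] [ 1.6047505  -0.72697911  7.65981286]
22.7333
```

View pics/w4z.png

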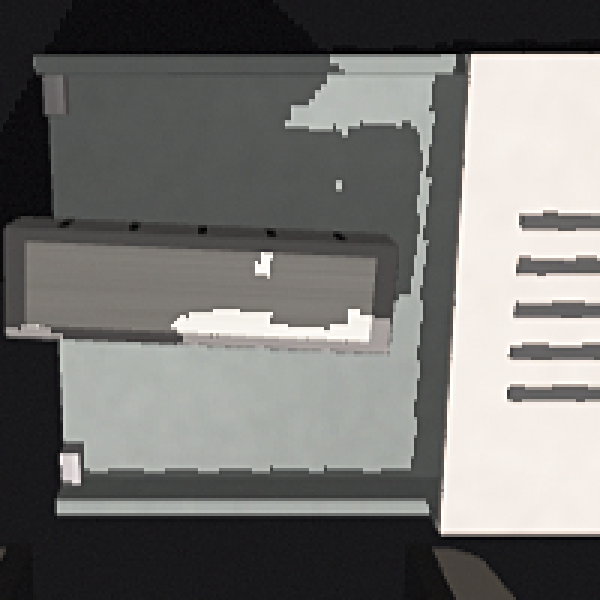

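The cartridge is drawn clear of the hood, spanning w4z (5-395, 220-352). I'll compute its pose, then grip it at the middle.

```bash
python3 - <<'E'
from h import *
c=load('w4')
p=(np.array([(6,228),(6,338),(390,352),(396,243)],float)-1)/3+[240,100]
P=cast(c,p,.036)[:,:2]*1e3
print(P.round(1),np.linalg.norm(np.roll(P,-1,0)-P,axis=1)); print(P.mean(0),cv2.minAreaRect(P.astype(np.float32)))
for a,b in((0,3),(1,2)): d=P[b]-P[a]; print(np.arctan2(d[1],d[0]))
g=cv2.cvtColor(c['color'],cv2.COLOR_BGR2GRAY)
E
```

```text
[[ 411.9 -219.8]
 [ 413.1 -259.3]
 [ 552.2 -252.1]
 [ 549.  -212.8]] [ 39.53043985 139.25963874  39.40599963 137.23006507]
[ 481.56244184 -235.98605568] ((481.653076171875, -235.9478759765625), (139.2596893310547, 39.52173614501953), 2.95025372505188)
0.050515168617253074
0.05149156546157145
```

```bash
python3 - <<'E'
from h import *
o=ori(.051-np.pi/2)
bot.move_pose(np.array([.4816,-.2357,.12]),o)
print(bot.servo_line(np.array([.4816,-.2357,.009]),f_stop=8,feed=.1))
bot.grip(0); s=bot.get_state(); print(s['t'],s['gripper_width'],s['eef_pos'],s['contact_force'])
bot.servo_line(np.array([.4816,-.2357,.16]),feed=.15)
o=ori(-.313-np.pi/2)
bot.servo_line(np.array([.50,.0,.20]),attitude=o,feed=.2)
bot.servo_line(np.array([.5957,.2223,.13]),feed=.2)
c=shot('wrist','w5'); d=shot('top','top5');shot('scene','s5')
s=bot.get_state(); print(s['t'],s['gripper_width'],s['eef_pos'],s['contact_force'])
E
```

```text
False
25.9167 0.03956129398142598 [ 0.48176025 -0.23577818  0.00928823] [0.16510146 0.73067601 4.24349382]
29.9833 0.03977727761850502 [0.59572788 0.221567   0.13052664] [-0.61436593 -0.15284779 -1.4055741 ]
```

View pics/w5.png

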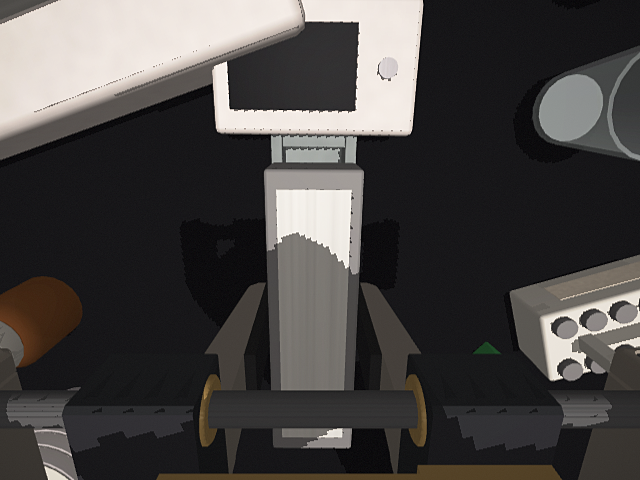

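View pics/s5.png

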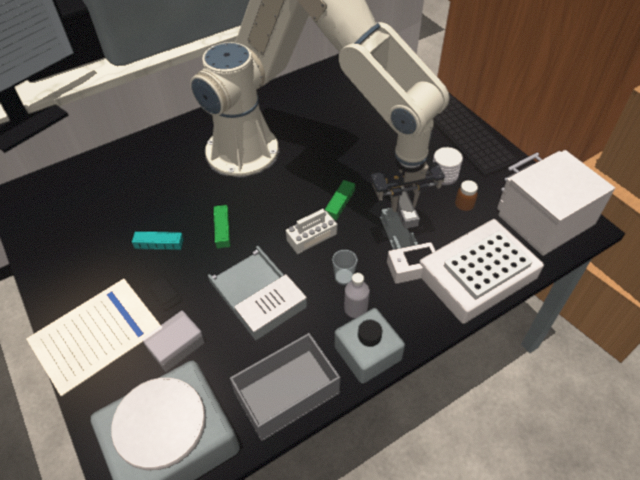

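The cartridge is held level over the cradle. In w5 the housing front is at about (215-412,134) and the cradle end walls at columns 271-356. I'll zoom in for an alignment check.

```bash
python3 - <<'E'
from h import *
c=load('w5'); cv2.imwrite('pics/w5z.png',cv2.resize(c['color'][90:210,205:425],None,fx=3.6,fy=5,interpolation=cv2.INTER_NEAREST))
print(-cv2.Rodrigues(c['rvec'])[0].T@np.ravel(c['tvec']))
E
```

```text
[0.67586252 0.19500304 0.30055015]
```

View pics/w5z.png

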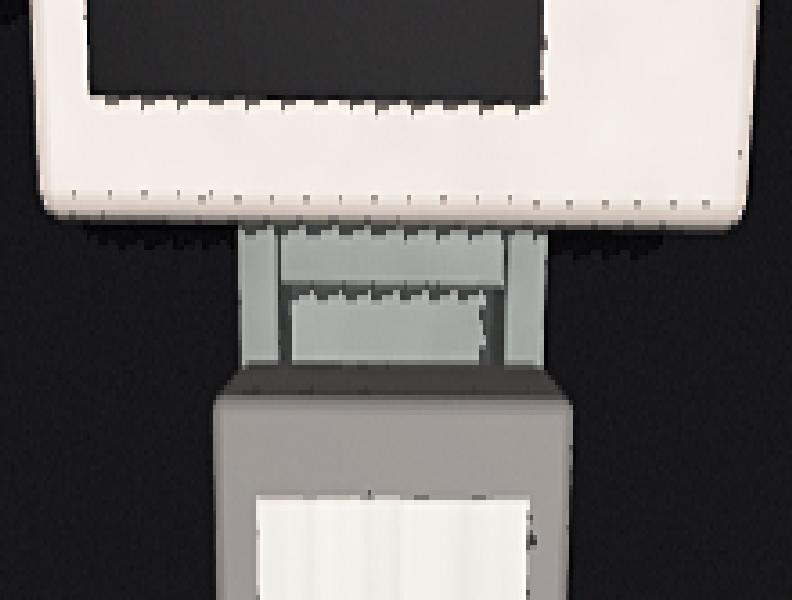

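```bash
python3 - <<'E'
from h import *
c=load('w5')
def Q(p): return (np.array(p,float)-[1.3,2])/[3.6,5]+[205,90]
P=cast(c,Q([(279,286),(505,288)]),.04)[:,:2]*1e3
d=P[0]-P[1]; print(P.round(1),np.linalg.norm(d),np.arctan2(-d[0],d[1]))
O=cast(c,Q([(238,232),(547,232),(242,362),(544,362)]),.04)[:,:2]*1e3; print(O.round(1),np.linalg.norm(O[0]-O[1]))
mid=[(O[0]+O[1])/2,(O[2]+O[3])/2]; print('mids',mid)
H=cast(c,Q([(42,205),(745,216)]),.055)[:,:2]*1e3; d=H[0]-H[1];print('hous',H,np.linalg.norm(d),np.arctan2(-d[0],d[1]), H.mean(0))
y=-.313;e=np.array([np.cos(y),np.sin(y)])
print('centre',P.mean(0)-73.5*e,  H.mean(0)-82*e)
s=bot.get_state()
# cartridge top front edge
zt=.1305-.009+.036; zt=.1305+(.036-.0093)
C=cast(c,Q([(214,400),(572,400)]),zt)[:,:2]*1e3; d=C[0]-C[1]
print('cart end',C,np.linalg.norm(d),np.arctan2(-d[0],d[1]),'centre',C.mean(0)-70*e, s['eef_pos'])
n=np.array([-e[1],e[0]])
for nm,X in (('tcp',s['eef_pos'][:2]*1e3),('P',P.mean(0)),('O',mid[0]),('O2',mid[1]),('H',H.mean(0)),('C',C.mean(0))): print(nm,'along',X@e,'lat',X@n)
E
```

```text
[[670.9 218.9]
 [657.1 177.2]] 43.91472444917938 -0.31914822383839714
[[680.2 224. ]
 [661.8 167.3]
 [663.3 229.2]
 [645.  172.7]] 59.51992817725352
mids [array([671.01232545, 195.65328014]), array([654.15562552, 200.98633429])]
hous [[694.0098899  254.85744054]
 [653.54589839 134.27102406]] 127.19441202125142 -0.3237533152921631 [673.77789415 194.5642323 ]
centre [594.07841632 220.64273886] [595.76193714 219.81320163]
cart end [[667.13973406 217.73099851]
 [655.13994166 180.65104884]] 38.973294517919655 -0.31298271989918974 centre [594.54085017 220.74502188] [0.59572788 0.221567   0.13052664]
tcp along 498.5602718067883 lat 394.2350791838032
P along 570.7755419607873 lat 392.84783099180044
O along 578.1661593217462 lat 392.76155507643034
O2 along 560.4863337435243 lat 392.6450797577793
H along 581.1326937653408 lat 392.5769776365178
C along 567.684013654275 lat 393.0875344809927
```

In that single view the cartridge and cradle agree within about 0.5 mm, both lateral and lengthwise. I'll lower it now, watching the force.

```bash
python3 - <<'E'
from h import *
o=ori(-.317-np.pi/2)
t=np.array([.5955,.2213])
bot.servo_line(np.array([*t,.056]),attitude=o,feed=.1); bot.hold(.15)
s=bot.get_state(); print(s['eef_pos'],s['contact_force'])
t2=t+(t-s['eef_pos'][:2])
print(bot.servo_line(np.array([*t2,.0125]),feed=.04,f_stop=7))
s=bot.get_state(); print(s['t'],s['eef_pos'],s['contact_force'],s['ft_torque'])
E
```

```text
[0.59604182 0.22150954 0.0567978 ] [-0.81400259 -0.21004302 -2.36756524]
False
32.2667 [0.59519388 0.22118781 0.01278454] [ 0.84669592  0.38249162 -1.75861941] [ 0.03131602  0.03957652 -0.0138858 ]
```

```bash
python3 - <<'E'
from h import *
p=bot.get_state()['eef_pos']
print(bot.servo_line(np.array([.5954,.2213,.0105]),feed=.02,f_stop=5))
s=bot.get_state(); print(s['eef_pos'],s['contact_force'])
bot.grip(.07); bot.hold(.2)
bot.servo_line(np.array([.5954,.2213,.15]),feed=.2)
bot.move_pose(np.array([.575,.18,.30]),ori(-.25))
c=shot('wrist','w6'); print(bot.get_state()['t'])
cv2.imwrite('pics/w6z.png',cv2.resize(c['color'][100:300,200:440],None,fx=3,fy=3,interpolation=cv2.INTER_NEAREST))
E
```

```text
False
[0.59581907 0.22143647 0.01123449] [-0.90641413 -0.15128716  5.54057992]
35.7167
```

View pics/w6z.png

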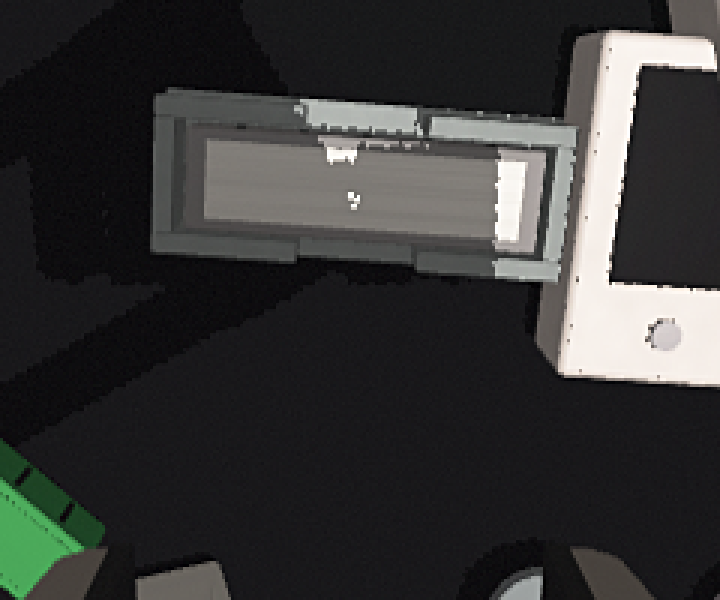

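The cartridge sits inside the pocket with margin on every side (w6z 185-545, 125-250), its top just below the wall tops. Next I'll check its top height and fetch the rack.

```bash
python3 - <<'E'
from h import *
c=load('w6'); W=cloud(c)
print('cart z at ends',[np.nanmedian(W[v-4:v+5,u-6:u+7,2]).round(4) for u,v in((277,158),(360,166))], 'wall z',np.nanmedian(W[134:142,258:290,2]).round(4))
o=ori(0)
bot.move_pose(np.array([.4556,0,.17]),o)
print(bot.servo_line(np.array([.4556,0,.0665]),f_stop=8,feed=.12))
bot.grip(0); s=bot.get_state(); print(s['t'],s['gripper_width'],s['eef_pos'],s['contact_force'])
bot.servo_line(np.array([.4556,0,.16]),feed=.12)
bot.servo_line(np.array([.4732,-.2407,.16]),attitude=ori(.089),feed=.2)
bot.hold(.1)
c=shot('wrist','w7'); shot('scene','s7')
s=bot.get_state(); print(s['t'],s['gripper_width'],s['eef_pos'],s['contact_force'])
E
```

```text
cart z at ends [np.float64(0.0383), np.float64(0.0384)] wall z 0.0395
False
38.6333 0.011667892230633883 [ 4.55606339e-01 -2.86418357e-05  6.64448797e-02] [ 0.27556756 -0.00274493 -1.44027737]
41.125 0.011856322960713355 [ 0.47326478 -0.24001432  0.16008535] [ 0.16983503  1.19575921 -3.92446501]
```

View pics/w7.png

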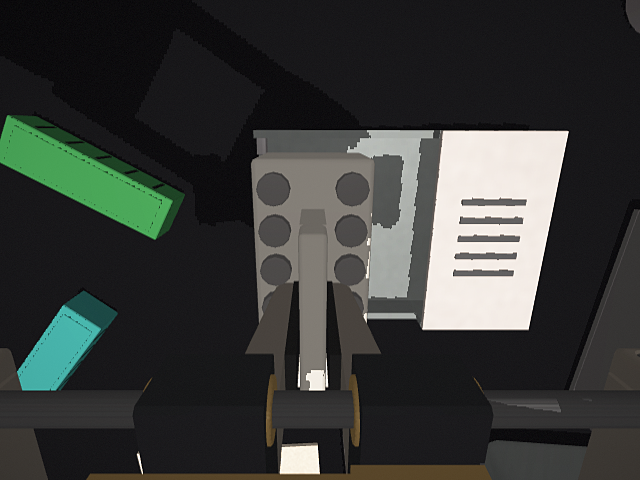

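View pics/s7.png

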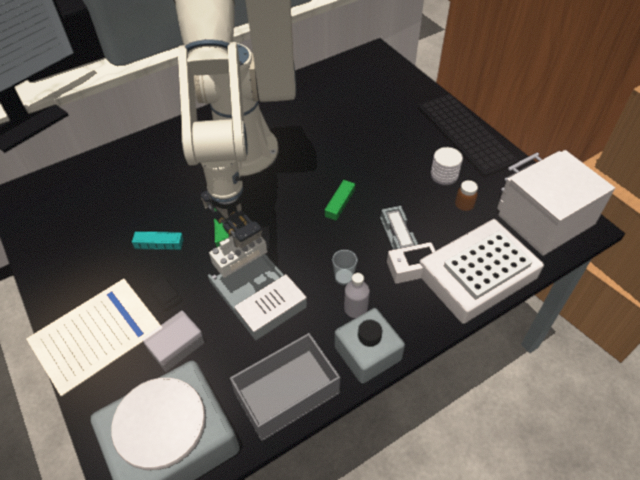

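The rack is held upright above its place. The picture's rack rear edge is at (252-373,158), and the scene view shows the cartridge in the cradle. I'll check the held pose from that edge, then lower.

```bash
python3 - <<'E'
from h import *
c=load('w7')
P=cast(c,[(251.5,158),(373.5,158)],.1436)[:,:2]*1e3; d=P[1]-P[0]; y=np.arctan2(d[1],d[0])
print(P.round(1),np.linalg.norm(d),y, P.mean(0)-70*np.array([-np.sin(.089),np.cos(.089)]))
t=np.array([.4732,-.2411])
print(bot.servo_line(np.array([*t,.092]),feed=.12)); bot.hold(.15)
s=bot.get_state(); print(s['eef_pos'],s['contact_force'])
E
```

```text
[[ 436.2 -173. ]
 [ 497.6 -167.5]] 61.65859623161867 0.09064232547793574 [ 473.15354793 -239.97673202]
False
[ 0.47384488 -0.24140369  0.09289741] [ 0.31290525  0.71375821 -3.2572842 ]
```

```bash
python3 - <<'E'
from h import *
t=[.473,-.2409]
print(bot.servo_line(np.array([*t,.074]),feed=.05,f_stop=8))
print(bot.servo_line(np.array([*t,.0675]),feed=.025,f_stop=4))
s=bot.get_state(); print(s['t'],s['eef_pos'],s['contact_force'])
bot.grip(.07); bot.hold(.2)
s=bot.get_state(); bot.servo_line(np.array([*s['eef_pos'][:2],.2]),feed=.2)
bot.move_pose(np.array([.50,-.24,.36]),ori(.087))
c=shot('wrist','w8'); bot.move_pose(np.array([.35,-.05,.40]),ori(.0));shot('scene','s8');shot('top','top8')
print(bot.get_state()['t'])
cv2.imwrite('pics/w8z.png',cv2.resize(c['color'][115:265,250:450],None,fx=4,fy=4,interpolation=cv2.INTER_NEAREST))
E
```

```text
False
True
42.75 [ 0.47364813 -0.24124552  0.07021199] [0.1705325  0.59368942 3.57987644]
46.5167
```

View pics/w8z.png

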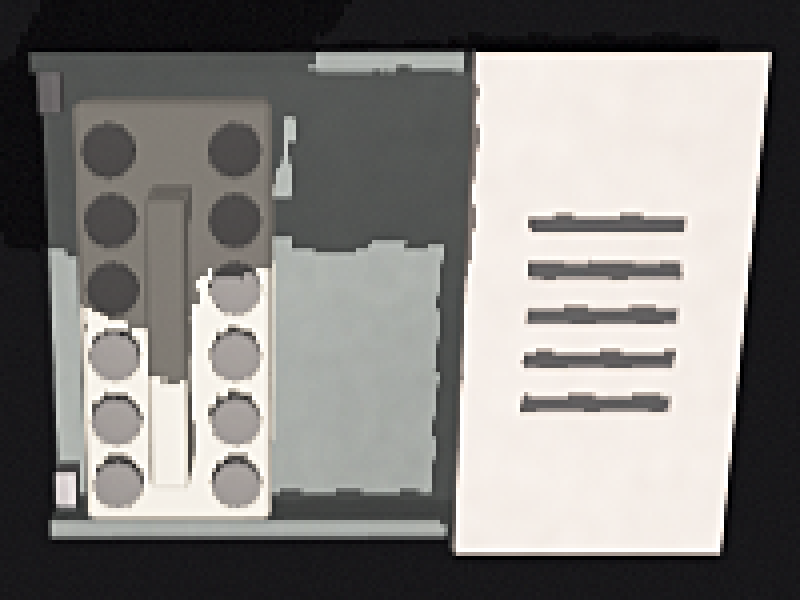

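View pics/s8.png

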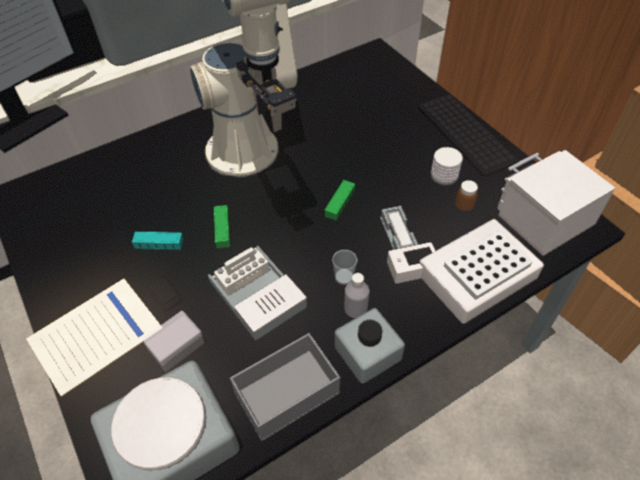

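The rack stands in the front of the bay behind both stops (w8z 75-272, 100-518). I'll measure it against the bay before handing in.

```bash
python3 - <<'E'
from h import *
c=load('w8')
def Q(p): return (np.array(p,float)-1.5)/4+[250,115]
h=cast(c,Q([(475,52),(771,52),(721,554),(453,553)]),.05)[:,:2]*1e3
r=cast(c,Q([(74,101),(271,101),(271,518),(88,517)]),.054)[:,:2]*1e3
y=cv2.minAreaRect(h.astype(np.float32))[2]*np.pi/180; e=np.array([np.cos(.089),np.sin(.089)]);n=np.array([-e[1],e[0]])
place=h.mean(0)-145*e; d=r.mean(0)-place
print('hood yaw',y,'rack',r.mean(0),'place',place,'fwd/side',d@e,d@n,cv2.minAreaRect(r.astype(np.float32)))
W=cloud(c); m=W[145:240,270:316,2]; print('z top', np.nanmedian(W[143:146,272:312,2]),np.nanmedian(W[241:243,276:312,2]))
print(cast(c,Q([(58,300)]),.004))
E
```

```text
hood yaw 0.08784385256880248 rack [ 474.15959754 -240.60718923] place [ 471.62237101 -240.81550686] fwd/side 2.545700275841378 -0.01802204007694511 ((474.352294921875, -240.6267547607422), (63.15430450439453, 138.64358520507812), 4.950196266174316)
z top 0.054017413942485555 0.05369528417169585
[[ 0.4288535 -0.2466412  0.004    ]]
```

The rack is 2.5 mm inward of its place, 0 mm sideways, square, and level. Signing off.

```bash
python3 - <<'E'
from h import *
print(bot.get_state()['contact_force']); print(job.sign_off())
E
```

```text
[ 0.63042665 -0.11330275 -0.12698707]
the job is handed in; nothing more can be done
None
```

The job is done and handed in at about 46.5 s of the 72 s allowed; no verdict is reported.

**What I did:**
- I stood the rack on the clear strip, about 240 mm from its place.
- I drew the cartridge out 99 mm from under the hood, re-gripped it at its middle and laid it in the cradle.
- I then put the rack back in the front of the bay.

**Last checks:**
- **Cartridge:** it sits inside the pocket. Its top measures 38.3 mm at one end and 38.4 mm at the other (38 mm expected). It was aligned with the cradle to about 0.5 mm just before lowering.
- **Rack:** it is 2.5 mm inward of its place and about 0 mm sideways. It is square within about 0.003 rad, with its top level at 54 mm.
- **Arm and bystanders:** the arm is clear of everything. In the last scene picture the bystanders look unmoved, but I checked that by eye only, without measuring.

**Disagreement:** separate estimates of the cradle's yaw ranged from -0.311 to -0.324 rad. I used -0.317, and the cartridge went in without touching the walls. No check failed.

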